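# Seat a gauging fixture plate on the three-point stage and turn the keeper over it

## Task

Take the fixture plate with the elbow on it from the rubber mat and settle it on the measuring stage, its three ball feet fully home in the cone, the groove and on the flat; the slide has been left at some unknown setting, so feel for the seats with light contact and do not drop or force the plate. Then turn the keeper fully in over the plate's edge and leave everything else on the bench where it is.

Things in the scene. Friction and masses are not known exactly. Their poses are not given: they have to be found in the camera images.
- stage: Measuring stage fixed to the bench: grey bed 260 x 220 x 30 mm; origin on the bench, x along the slide's travel (micrometer at the +x end), z up. On the bed an aluminium slide top 160 x 180 mm carries the seats. It stands locked anywhere within 11 mm either side of mid travel along x; that setting is NOT reported. A gauge post 24 mm thick, 175 mm high, stands at (130, 85) mm, its dial behind it.
- seats_mid (a point): Fixed point at stage (0, 0, 52) mm. With the slide at mid travel, from here: cone seat at (-30, +45), V groove at (-30, -45) running 28 mm along y, both 90 degree seats 18 mm wide at the mouth, sunk in a high land at this level (x -75 to +8, y -105 to +75 mm); flat seat about (+50, 0) on the low land 5.7 mm lower (x +8 to +85 mm). All shift with the slide along x.
- home_mid (a point): Fixed point at stage (0, 0, 46.3) mm: where the origin of the seated, level plate would be with the slide at mid travel. Home ball centres are 54.3 mm above the bench; balls sliding on the high land are at 60 mm. The seats are dry steel (friction about 0.8): a foot set down off-centre hangs on its seat's wall and does not slide in by itself. More than 40 N on the stage marks the seats.
- plate: Loose aluminium fixture plate, about 0.65 kg, on three steel ball feet 16 mm across; origin level with the balls' undersides, under the middle of the grip rib, z up. Plate z 20 to 28 mm, x -70 to +65, y -65 to +65 mm. An elbow fitting stands on it at (-48, -10) mm up to z = 88 mm, its other leg along +y. Seated, its x and y point as the stage's.
- grip_rib (a point): Middle of the top of the plate's grip rib, at (0, 0, 70) mm of the plate. The rib is 14 mm thick (plate x), 64 mm long (plate y) and 42 mm high, with 25 mm free beside both faces.
- foot_cone (a point): Centre of the ball foot for the cone, plate frame (-30, +45, 8) mm.
- foot_groove (a point): Centre of the ball foot for the groove, plate frame (-30, -45, 8) mm.
- foot_flat (a point): Centre of the ball foot for the flat, plate frame (+50, 0, 8) mm.
- keeper (a joint): Turn-button keeper on the slide top, rad: 0 = finger points to stage -x, clear of the plate; 1.57 = finger points to stage +y, over the plate's edge; stop at 1.6. Grows clockwise seen from above; stays where left. Finger 38 mm from the pivot, 14 mm wide, z 77 to 83 mm: clears a seated plate, strikes an unseated one.
- keeper_mid (a point): Fixed point at stage (20, -88, 77) mm: where the keeper's pivot would be with the slide at mid travel (it shifts with the slide along x). An upright black pin 12 mm thick, z 83 to 111 mm above the bench, stands on the finger 26 mm from the pivot; pushing it with about 2.5 N turns the keeper.
- mat: Rubber mat 280 x 240 x 8 mm on which the plate waits; origin under its middle.
- coupling: Bystander: upright straight press coupling, 32 mm across, 66 mm high; origin under its middle.
- loose_elbow: Bystander: press elbow lying on the bench, about 55 x 55 mm, 32 mm high; origin under its middle.
- ring_gauge: Bystander: steel ring 40 mm across, 14 mm high, on a corner of the mat; origin under its middle.
- nipple: Bystander: upright brass nipple 32 mm across, 44 mm high, on a corner of the mat; origin under its middle.
- caliper: Bystander: slide caliper lying flat, 220 mm long along its x, origin under its middle.
- brush: Bystander: small brush lying along its x; origin under its middle.
- tape_roll: Bystander: roll of paper tape 90 mm across, 24 mm high; origin under its middle.
- tee: Bystander: press tee, 66 mm long along its x, 60 mm high; origin under its middle.
Mind the look-alikes: they are no part of the job. What is shaped like the plate but green or purple is not meant.

How it is judged:
On the way, in this order (a step that is already met when the one before it is completed fails the run):
1. the plate is set down with all three feet fully home in their seats (z of foot_cone in the frame of stage between 0.0528 and 0.0558 m and x of foot_cone in the frame of stage between -0.046 and -0.014 m and y of foot_cone in the frame of stage between 0.041 and 0.049 m and z of foot_groove in the frame of stage between 0.0528 and 0.0558 m and x of foot_groove in the frame of stage between -0.046 and -0.014 m and y of foot_groove in the frame of stage between -0.049 and -0.041 m and z of foot_flat in the frame of stage between 0.0528 and 0.0558 m and x of foot_flat in the frame of stage between 0.034 and 0.066 m and y of foot_flat in the frame of stage between -0.004 and 0.004 m and linear speed of plate below 0.01 m/s and angular speed of plate below 0.05 rad/s), for 0.3 s.
2. the keeper is turned in over the plate's edge (value of joint keeper above 1.35 rad), for 0.2 s.
At the end, for the whole second after the job is handed in: The plate is at rest on the stage with each ball foot's centre within 1.5 mm of its home height (54.3 mm above the bench) above its own seat (y within 4 mm, x within 16 mm of the mid-travel place), and the keeper is turned in by more than 1.35 rad (all of step 1 and value of joint keeper above 1.35 rad); the robot touches nothing.
It fails at once if the plate bears on the stage with more than 40 N (dropped or forced) (contact force between plate and stage above 40 N).
It fails at once if a bystander is shifted by more than 30 mm (distance of any of coupling, loose_elbow, ring_gauge, nipple, caliper, brush, tape_roll, tee from where it was at the start of the episode above 0.03 m).
It also fails if it takes over 72 s, if anything falls off the work surface, if the arm or the gripper's body presses on something with over 40 N, if the wrist force passes 120 N, or if a joint passes its speed limit or range.

## Robot

A 7-joint arm with a two-finger parallel gripper is mounted at the origin on the work surface. World frame = base frame: x ahead of the robot, y to its left, z up, the work surface at z = 0. Lengths are in m, angles in rad, forces in N, time in s.
With the tool pointing down it reaches from about 0.4 to 0.85 m from the base axis. Payload 4.5 kg.
Tool frame: the origin (TCP) lies midway between the tips of the shut fingers; the grasp point (between the pads) lies ctrl.grasp_offset behind it (ctrl.grasp_offset is the distance from the TCP to the grasp point, in m); z points along the fingers, y is the line along which they close (so a half turn about z gives the same grasp; the last joint's range is limited). The gripper opens to 85 mm and grips with 20 to 120 N. Pads are 22 mm wide; open, the fingers measure 114 mm over their backs; the gripper's body (76 mm by 85 mm) begins 54 mm behind the grasp point. The pads swing forward as they close: fully open they stand 13 mm farther back than shut.
Start: joints at [-1.14, 0.689, -0.195, 1.565, 0.157, 0.902, -0.215], TCP at [0.242, 0.576, 0.231] pointing down, gripper open.
Joint ranges: [-3.01, 3.01], [-0.46, 2.08], [-1.47, 1.51], [0.13, 2.56], [-1, 4.14], [0.04, 2.09], [-2.66, 2.66]. Speed limits (rad/s): [2.57, 2.57, 3.14, 3.14, 3.14, 3.14, 3.14].

## Interface

Orientations are given as a rotation vector (axis times angle).
In Python, from bench import ctrl gives the robot as it stands.
- The arm moves only by the tool apply_moves, never from a script. Its argument "targets" is a list that holds one entry, the list of rows, each a list of 6 numbers: the shift along the world's x, y, z in mm, then the turn, a rotation vector about the world's x, y, z in degrees. A call has exactly 10 rows; each row is the pose to reach, as a shift and turn from the pose commanded when the call began; what a row does not reach only later rows make up. A row lasts 1/12 s, in which the tool goes at most 41.7 mm and 7.16 degrees, less where a joint would pass 70% of its speed; a pose out of reach is approached as far as the arm can. A call with a gripper value outside its range is refused whole. "grip" is the closure in counts, from 0 (fully open) to 255 (shut), set as the call begins (left out, the last holds). The fingers move at their own pace and stop on an object; "newtons" is the grip in N (left out, the last holds). Time passes only in rows, so rows that repeat a pose let the fingers close, or fill a call up. It gives the time, the measured TCP pose, the force, the opening and the grip force at its end, in the units of the state.
- ctrl.state(): the state, without advancing time (a new reading comes with each control period).
- ctrl.read_camera(name): name is "scene" or "side" or "wrist"; returns the picture (400x640x3 uint8, blue, green, red); there is no depth.
- ctrl.camera_params(name): a dict with "intrinsics" (3x3 intrinsics, pixels), "dist_coeffs" ([k1, k2, p1, p2, k3] as OpenCV has them; the pictures are not rectified), "camera_from_world" (4x4, takes a point from world to camera coordinates); the wrist camera has in their place "T_tool_cam" (4x4, takes a point from camera to tool coordinates, whose origin is the TCP and whose axes are the flange's). Camera axes: x right, y up, looking along -z (the intrinsics and any distortion apply to the point x, -y, -z); pixel columns grow to the right and rows downward; lengths in m; the calibration is good to about 2 mm. A picture is of the moment at which its call begins: read the wrist's pose just before it. camera_params takes no time and is no camera call.
- ctrl.close_job(): hands the job in; it is judged then, once.
Trained networks look in the newest picture that a camera, given by its name, has taken for a name from the list of things; names that differ only in an ending like _2 or _b are one class to them, and where a whole thing is asked for, a point or a joint stands for the part that bears it (a point fixed in the world has none). Each returns a list of dicts, best first, with "p" (0 to 1); they miss things now and then, are a little off and sometimes report something else, mostly with a low value. They report only what shows in the picture. A call takes as long as a camera call. They do not tell look-alikes from the thing itself.
- ctrl.trace(camera, name): "mask" (400x640 bool, what is visible of it) and "extent" ([left, top, right, bottom] in pixels, round what is visible of it).
The state is a dict: "clock": time; "joint_positions": joint angles; "joint_vel": joint speeds; "joint_efforts": joint torques, N m; "tool_pos": TCP position; "ee_rot": TCP orientation; "wrist_force": force on the tool from outside, world axes, zero at the start; "wrist_torque": the same for the moment, N m; "grip_width": finger opening in m; "grasp_force": force on a finger pad.
Only numpy, scipy, OpenCV 4.12 (cv2) and the standard library are available. Lean on these libraries where they do the work, as an engineer would, in place of code of your own. Each camera call takes 0.05 s, during which the arm holds its last target. There are 200 camera calls.

## Working session

There is one attempt and no reset: what is moved stays moved. The work goes in short steps, Python scripts to look and compute and a tool call to move; the robot and the scene stay as the last step left them, time stands still between calls to the robot, and variables do not carry over. Pictures are saved under pics/ and viewed, at most 10 in all, crops included, and the job is handed in when it is done.

Besides the shell and the picture viewer there is one more tool, called after ">>>" as name(argument=value, ...) on one line, values as JSON. apply_moves: Moves the arm, as the interface text tells. Its arguments: {"type":"object","properties":{"targets":{"type":"array","items":{"type":"array","items":{"type":"array","items":{"type":"number"}}}},"grip":{"type":"number"},"newtons":{"type":"number"}},"required":["targets"]}

```bash
ls; mkdir -p pics; python3 - <<'E'
from bench import ctrl
import cv2,numpy as np
s=ctrl.state();print({k:np.round(v,3).tolist() for k,v in s.items()}, ctrl.grasp_offset)
for c in ("scene","side","wrist"):
    im=ctrl.read_camera(c);cv2.imwrite(f"pics/{c}0.png",im)
    p=ctrl.camera_params(c);print(c,{k:np.round(v,4).tolist() for k,v in p.items()})
    for n in ("stage","plate","keeper","mat"):
        for d in ctrl.trace(c,n)[:3]: print(c,n,round(d["p"],2),d["extent"])
a=np.vstack([cv2.imread("pics/scene0.png"),cv2.imread("pics/side0.png")]);cv2.imwrite("pics/two.png",cv2.resize(a,(480,600)))
E
```

```text
pics
{'clock': 0.0, 'joint_positions': [-1.14, 0.69, -0.195, 1.566, 0.157, 0.902, -0.215], 'joint_vel': [-0.001, 0.001, 0.0, -0.001, -0.001, -0.0, -0.0], 'joint_efforts': [0.0, -53.962, -1.267, -15.855, 0.009, 0.009, -0.0], 'tool_pos': [0.241, 0.576, 0.23], 'ee_rot': [-0.619, -3.08, 0.003], 'wrist_force': [0.342, -1.094, -0.074], 'wrist_torque': [0.014, 0.021, 0.037], 'grasp_force': 0.0, 'grip_width': 0.085} 0.0187
scene {'intrinsics': [[395.182, 0.0, 318.1646], [0.0, 395.182, 203.5034], [0.0, 0.0, 1.0]], 'dist_coeffs': [-0.0177, 0.0, 0.0, 0.0, 0.0], 'camera_from_world': [[0.135, 0.9908, 0.0073, -0.1221], [-0.6345, 0.0808, 0.7687, 0.2577], [0.761, -0.1084, 0.6396, -1.6103], [0.0, 0.0, 0.0, 1.0]]}
scene stage 0.78 [190.4, 211.5, 282.1, 305.7]
scene plate 0.94 [352.5, 190.5, 413.3, 239.9]
scene plate 0.7 [344.9, 150.3, 389.2, 182.4]
scene plate 0.58 [463.8, 179.2, 518.4, 209.7]
scene keeper 0.47 [195.1, 221.6, 200.9, 240.0]
scene mat 0.89 [335.7, 192.1, 436.6, 269.0]
scene mat 0.63 [350.2, 189.6, 411.6, 240.5]
scene mat 0.56 [111.5, 248.0, 146.4, 281.0]
side {'intrinsics': [[497.3638, 
[... 282 characters left out ...]
125.8, 328.4, 187.3]
side plate 0.77 [266.4, 232.0, 329.1, 279.4]
side plate 0.77 [300.1, 371.7, 358.2, 400.0]
side plate 0.7 [359.5, 237.6, 419.4, 292.9]
side keeper 0.58 [266.7, 232.4, 325.0, 283.8]
side keeper 0.56 [281.3, 118.9, 297.5, 130.0]
side mat 0.8 [241.6, 232.2, 342.5, 305.9]
wrist {'intrinsics': [[312.8963, 0.0, 324.7959], [0.0, 312.8963, 195.747], [0.0, 0.0, 1.0]], 'dist_coeffs': [-0.0235, 0.0, 0.0, 0.0, 0.0], 'T_tool_cam': [[-0.001, 0.9549, 0.2968, 0.0749], [1.0, 0.0008, 0.0007, 0.001], [0.0004, 0.2968, -0.9549, -0.1417], [0.0, 0.0, 0.0, 1.0]]}
wrist plate 0.87 [376.1, 253.6, 478.8, 349.6]
wrist plate 0.55 [22.1, 240.4, 158.8, 330.8]
wrist mat 0.62 [124.7, 332.4, 251.2, 400.0]
```

View pics/scene0.png

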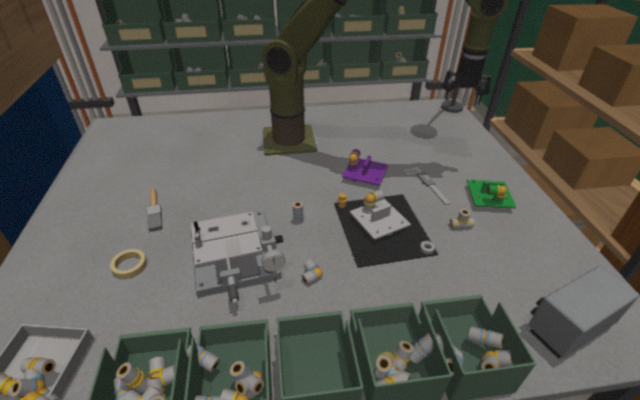

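View pics/side0.png

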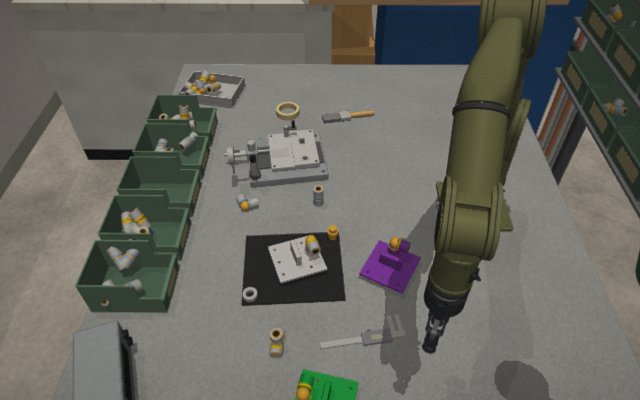

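Scene view: the white plate with its elbow is on the black mat at about (380,215), with the elbow toward the robot. The stage is at (235,255), with the micrometer facing away from the robot and the keeper at (197,232). The purple and green plates are look-alikes.

```bash
cat > h.py <<'E'
from bench import ctrl
import cv2,numpy as np
from scipy.spatial.transform import Rotation as R
from scipy.optimize import minimize
def cam(c,s=None):
    p=ctrl.camera_params(c)
    if c=="wrist":
        s=s or ctrl.state();T=np.eye(4);T[:3,:3]=R.from_rotvec(s["ee_rot"]).as_matrix();T[:3,3]=s["tool_pos"]
        M=np.linalg.inv(T@np.array(p["T_tool_cam"]))
    else: M=np.array(p["camera_from_world"])
    return np.array(p["intrinsics"]),np.array(p["dist_coeffs"]),M
def proj(C,P):
    K,d,M=C;P=np.atleast_2d(P);q=(P@M[:3,:3].T+M[:3,3])*[1,-1,-1]
    return cv2.projectPoints(q,np.zeros(3),np.zeros(3),K,d)[0][:,0]
def back(C,uv,z):
    K,d,M=C;n=cv2.undistortPoints(np.array(uv,float).reshape(-1,1,2),K,d)[:,0]
    r=np.c_[n[:,0],-n[:,1],-np.ones(len(n))]@M[:3,:3];o=-M[:3,:3].T@M[:3,3]
    return o+r*((z-o[2])/r[:,2])[:,None]
def box(x0,x1,y0,y1,z0,z1): return np.array([[x,y,z] for x in(x0,x1) for y in(y0,y1) for z in(z0,z1)])/1000
PLATE=[box(-70,65,-65,65,20,28),box(-7,7,-32,32,28,70),box(-64,-32,-26,6,28,88),box(-64,-32,-10,30,56,88)]
BED=[box(-130,130,-110,110,0,30),box(-80,80,-105,75,30,50)]
def place(P,q,z=0):
    c,s=np.cos(q[2]),np.sin(q[2]);return P@np.array([[c,-s,0],[s,c,0],[0,0,1]]).T+[q[0],q[1],z]
def sil(C,parts,q,z):
    m=np.zeros((400,640),np.uint8)
    for b in parts: cv2.fillConvexPoly(m,cv2.convexHull(np.round(proj(C,place(b,q,z))*16).astype(np.int32)),1,shift=4)
    return m>0
def fit(views,parts,q0,z):
    def f(q):
        e=0
        for C,m in views:
            s=sil(C,parts,q,z);e+=1-(s&m).sum()/(s|m).sum()
        return e/len(views)
    q0=np.array(q0,float);S=np.vstack([q0]+[q0+d for d in np.diag([.03,.03,.15])])
    r=minimize(f,q0,method="Nelder-Mead",options=dict(initial_simplex=S,xatol=1e-4,fatol=1e-4));return r.x,r.fun
E
python3 - <<'E'
from h import *
V={}
def pick(c,n,uv):
    return min(ctrl.trace(c,n),key=lambda d:np.hypot((d["extent"][0]+d["extent"][2])/2-uv[0],(d["extent"][1]+d["extent"][3])/2-uv[1]))["mask"]
Cs,Cd=cam("scene"),cam("side")
print("rough",back(Cs,[[382,215],[235,255]],.036),back(Cd,[[297,258],[285,157]],.036))
ps,pd=pick("scene","plate",(382,215)),pick("side","plate",(297,256))
q0=back(Cs,[[382,215]],.036)[0]
for y in(-.5,0,.5): print("plate",fit([(Cs,ps),(Cd,pd)],PLATE,[q0[0],q0[1],y],.008))
ss,sd=pick("scene","stage",(237,258)),pick("side","stage",(280,157))
print(ss.sum(),sd.sum())
q0=back(Cs,[[235,255]],.036)[0]
for y in(-.2,.2): print("stage",fit([(Cs,ss),(Cd,sd)],BED,[q0[0],q0[1],y],0))
E
```

```text
rough [[ 0.53642012  0.24652799  0.036     ]
 [ 0.64603162 -0.1935891   0.036     ]] [[ 0.54489979  0.23811316  0.036     ]
 [ 0.60687511 -0.19056883  0.036     ]]
plate (array([0.54957365, 0.23635389, 0.40228364]), np.float64(0.10669405479366645))
plate (array([0.54815943, 0.23645147, 0.3572416 ]), np.float64(0.10451825230807948))
plate (array([0.54785507, 0.23602155, 0.37702159]), np.float64(0.10313101138343861))
6128 3996
stage (array([ 0.6036662 , -0.20025064,  0.17624588]), np.float64(0.10346143045380068))
stage (array([ 0.60336709, -0.19975756,  0.18792004]), np.float64(0.10320304441161915))
```

>>> apply_moves(targets=[[[30,-34,0,0,0,-5],[60,-68,0,0,0,-10],[90,-102,0,0,0,-15],[120,-136,0,0,0,-20],[150,-170,0,0,0,-25],[180,-204,0,0,0,-30],[210,-238,0,0,0,-35],[240,-272,0,0,0,-40],[270,-306,0,0,0,-46],[295,-335,0,0,0,-46]]], grip=153)

```text
clock: 1.78
tool_pos: [0.5181, 0.2624, 0.2316]
ee_rot: [1.778, 2.589, 0.001]
wrist_force: [0.6, 0.3, -0.2]
grip_width: 0.0343
grasp_force: 0.0
```

>>> apply_moves(targets=[[[10,-5,0,0,0,0],[10,-5,0,0,0,0],[10,-5,0,0,0,0],[10,-5,0,0,0,0],[10,-5,0,0,0,0],[10,-5,0,0,0,0],[10,-5,0,0,0,0],[10,-5,0,0,0,0],[10,-5,0,0,0,0],[10,-5,0,0,0,0]]])

```text
clock: 2.62
tool_pos: [0.5269, 0.259, 0.2313]
ee_rot: [1.773, 2.593, 0.0]
wrist_force: [-0.0, 0.0, -0.5]
grip_width: 0.0345
grasp_force: 0.0
```

```bash
python3 - <<'E'
from h import *
s=ctrl.state();im=ctrl.read_camera("wrist")
print(s["clock"],s["tool_pos"],s["ee_rot"],s["grip_width"])
C=cam("wrist",s)
t=ctrl.trace("wrist","plate")
for d in t[:3]: print(d["p"],d["extent"],d["mask"].sum())
q,e=fit([(C,t[0]["mask"])],PLATE,[.548,.236,.37],.008);print(q,e)
m=sil(C,PLATE,q,.008).astype(np.uint8)
cv2.drawContours(im,cv2.findContours(m,0,2)[0],-1,(0,0,255),1)
cv2.imwrite("pics/w1.png",im)
E
```

```text
2.6167 [0.5268675  0.2590484  0.23133366] [1.77294329e+00 2.59348422e+00 7.16360293e-05] 0.03452798751359576
0.91 [9.3, 0.3, 195.4, 173.6] 17985
[0.548 0.236 0.37 ] 1.0
```

View pics/w1.png

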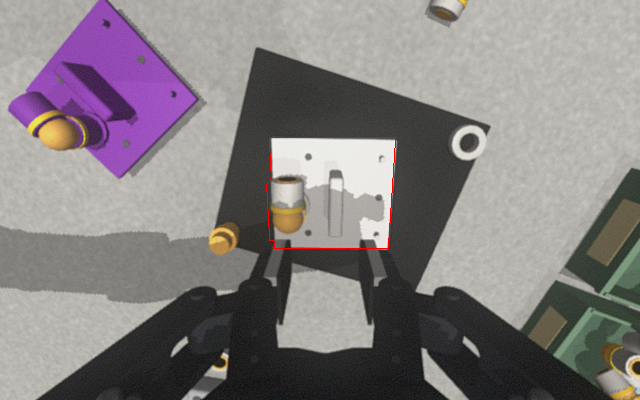

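The picture shows the white plate spanning (272..395, 138..250). The predicted outline from the first fit matches it to about 2 px. The network's only hit here was the purple look-alike, so I ignored it and I'll grasp using the first fit.

>>> apply_moves(targets=[[[7,-8,-10,0,0,0],[14,-16,-30,0,0,0],[21,-23,-50,0,0,0],[21,-23,-70,0,0,0],[21,-23,-90,0,0,0],[21,-23,-90,0,0,0],[21,-23,-90,0,0,0],[21,-23,-90,0,0,0],[21,-23,-90,0,0,0],[21,-23,-90,0,0,0]]], grip=169, newtons=40)

```text
clock: 3.55
tool_pos: [0.5489, 0.2362, 0.1426]
ee_rot: [1.773, 2.592, 0.003]
wrist_force: [0.4, 0.4, -2.1]
grip_width: 0.029
grasp_force: 0.0
```

```bash
python3 - <<'E'
from h import *
s=ctrl.state();im=ctrl.read_camera("wrist")
print(s["clock"],s["tool_pos"],s["ee_rot"],s["grip_width"])
C=cam("wrist",s)
for z,y in((.048,0),(.066,0)): pass
cs=place(np.array([[x,y,.070] for x,y in((-.007,-.032),(.007,-.032),(.007,.032),(-.007,.032))]),[.548,.236,.37],.008)
cv2.polylines(im,[np.round(proj(C,cs)).astype(int)],True,(0,0,255),1)
cs=place(np.array([[x,y,.028] for x,y in((-.07,-.065),(.065,-.065),(.065,.065),(-.07,.065))]),[.548,.236,.37],.008)
cv2.polylines(im,[np.round(proj(C,cs)).astype(int)],True,(0,255,0),1)
cv2.imwrite("pics/w2.png",im)
E
```

```text
3.55 [0.54886168 0.23620793 0.14257335] [1.77261881 2.5921383  0.00344866] 0.028970723125137647
```

View pics/w2.png

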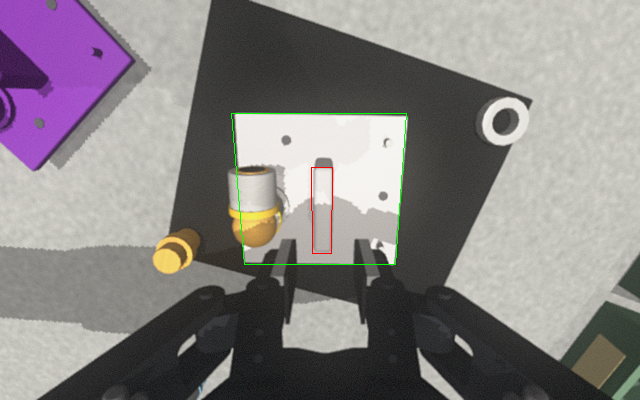

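The overlay matches: the rib top is at (313..332, 167..252) and the elbow tube is on the left at (252,205). I'll descend and grip.

>>> apply_moves(targets=[[[0,0,-15,0,0,0],[0,0,-30,0,0,0],[0,0,-45,0,0,0],[0,0,-60,0,0,0],[0,0,-75,0,0,0],[0,0,-85,0,0,0],[0,0,-90,0,0,0],[0,0,-94,0,0,0],[0,0,-94,0,0,0],[0,0,-94,0,0,0]]])

```text
clock: 4.43
tool_pos: [0.5493, 0.2365, 0.0483]
ee_rot: [1.773, 2.592, 0.004]
wrist_force: [1.5, 0.1, 0.8]
grip_width: 0.0288
grasp_force: 0.1
```

>>> apply_moves(targets=[[[0,0,0,0,0,0],[0,0,0,0,0,0],[0,0,0,0,0,0],[0,0,0,0,0,0],[0,0,0,0,0,0],[0,0,0,0,0,0],[0,0,0,0,0,0],[0,0,0,0,0,0],[0,0,0,0,0,0],[0,0,0,0,0,0]]], grip=255, newtons=80)

```text
clock: 5.27
tool_pos: [0.5487, 0.2362, 0.0481]
ee_rot: [1.772, 2.593, 0.002]
wrist_force: [0.1, 0.1, 5.7]
grip_width: 0.0124
grasp_force: 78.3
```

>>> apply_moves(targets=[[[0,0,8,0,0,0],[0,0,25,0,0,0],[0,0,50,0,0,0],[0,0,80,0,0,0],[5,-15,115,0,0,0],[10,-40,150,0,0,-2],[15,-70,185,0,0,-4],[20,-105,215,0,0,-6],[25,-140,240,0,0,-8],[30,-175,250,0,0,-10]]])

```text
clock: 6.1
tool_pos: [0.5764, 0.0676, 0.2966]
ee_rot: [-1.991, -2.429, -0.003]
wrist_force: [1.1, -0.0, -7.5]
grip_width: 0.0127
grasp_force: 78.7
```

>>> apply_moves(targets=[[[5,-36,0,0,0,-1],[10,-72,0,0,0,-1],[15,-108,0,0,0,-1],[20,-144,0,0,0,-1],[25,-180,0,0,0,-1],[30,-216,0,0,0,-1],[35,-252,0,0,0,-1],[40,-290,0,0,0,-1],[45,-325,0,0,0,-1],[47,-350,0,0,0,-1]]])

```text
clock: 6.93
tool_pos: [0.6217, -0.2871, 0.2926]
ee_rot: [-2.017, -2.405, 0.006]
wrist_force: [0.9, -1.4, -6.8]
grip_width: 0.0126
grasp_force: 78.7
```

>>> apply_moves(targets=[[[0,-20,0,0,0,0],[0,-40,0,0,0,0],[0,-45,0,0,0,0],[0,-45,0,0,0,0],[0,-45,0,0,0,0],[0,-45,0,0,0,0],[0,-45,0,0,0,0],[0,-45,0,0,0,0],[0,-45,0,0,0,0],[0,-45,0,0,0,0]]])

```text
clock: 7.77
tool_pos: [0.6242, -0.3271, 0.295]
ee_rot: [2.013, 2.412, 0.0]
wrist_force: [-0.3, -0.6, -7.6]
grip_width: 0.0127
grasp_force: 78.7
```

```bash
python3 - <<'E'
from h import *
s=ctrl.state();im=ctrl.read_camera("wrist")
np.save("w3.npy",im);np.save("w3s.npy",np.r_[s["tool_pos"],s["ee_rot"]])
print(s["clock"],s["tool_pos"],s["ee_rot"],s["wrist_force"],s["grip_width"])
C=cam("wrist",s)
q=[.6035,-.2,.18]
for P,z,c in((( (-.13,-.11),(.13,-.11),(.13,.11),(-.13,.11)),.030,(0,0,255)),(((-.075,-.105),(.008,-.105),(.008,.075),(-.075,.075)),.052,(0,255,0))):
    cs=place(np.array([[x,y,z] for x,y in P]),q)
    cv2.polylines(im,[np.round(proj(C,cs)).astype(int)],True,c,1)
cv2.imwrite("pics/w3.png",im)
E
```

```text
7.7667 [ 0.62420937 -0.32711319  0.29497545] [2.01289425e+00 2.41194443e+00 2.71312183e-04] [-0.3261621  -0.63139342 -7.62805422] 0.012660302218537357
```

View pics/w3.png

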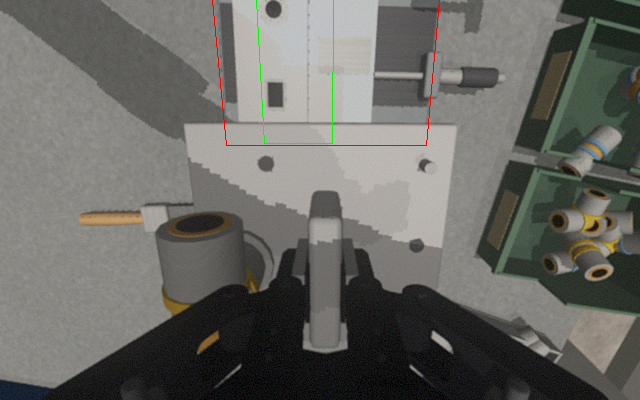

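The plate is held in the lower half. The stage seats show clearly at the top: cone at (273,9), V groove at (275,94), land step at column 308. Next I'll measure these precisely.

```bash
python3 - <<'E'
from h import *
im=np.load("w3.npy");v=np.load("w3s.npy");C=cam("wrist",dict(tool_pos=v[:3],ee_rot=v[3:]))
g=cv2.cvtColor(im,cv2.COLOR_BGR2GRAY)
n,l,st,ce=cv2.connectedComponentsWithStats((g[:118,240:305]<90).astype(np.uint8))
B=[]
for i in range(1,n):
    if st[i,4]>60: print(st[i],ce[i]+[240,0]);
x0=lambda i:(st[i,0]+240+(st[i,2]-1)/2,st[i,1]+(st[i,3]-1)/2)
B=[x0(i) for i in range(1,n) if st[i,4]>60]
W=back(C,B,.052);print(W)
# step line & slide/bed edges along rows
for r in (40,60,112): print(r,[int(x) for x in np.where(abs(np.diff(g[r,190:460].astype(int)))>25)[0]+190])
# tool frame info
Rm=R.from_rotvec(v[3:]).as_matrix();print("tool y yaw",np.degrees(np.arctan2(Rm[1,1],Rm[0,1])),Rm[:,2])
if len(W)==2:
    d=W[0]-W[1];print("spacing",np.linalg.norm(d),"yaw",np.degrees(np.arctan2(-d[0],d[1])))
# plate held holes / plate corners check
print("plate top corners pred", proj(C,[(Rm@np.array([y,x,.0121])+v[:3]) for x in(-.07,.065) for y in(.065,)]))
cv2.imwrite("pics/w3c.png",cv2.resize(np.load("w3.npy")[:130,180:470],None,fx=2.7,fy=2.7,interpolation=cv2.INTER_CUBIC))
E
```

```text
[ 26   1  15  16 189] [272.98412698   8.53968254]
[ 28  83  14  23 305] [274.86229508  93.85245902]
[[ 0.53932473 -0.16869897  0.052     ]
 [ 0.55299217 -0.25725433  0.052     ]]
40 [233, 234, 375, 376]
60 [222, 234, 235, 373, 374, 426]
112 [224]
tool y yaw 10.306457461673176 [ 1.57731533e-04  9.33385788e-05 -9.99999983e-01]
spacing 0.08960386158233412 yaw 8.773679695696998
plate top corners pred [[177.37846686 123.14592422]
 [457.07013135 122.76542215]]
```

View pics/w3c.png

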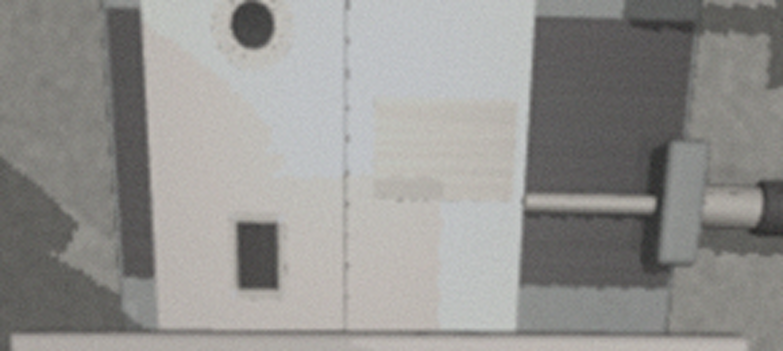

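```bash
python3 - <<'E'
from h import *
v=np.load("w3s.npy");C=cam("wrist",dict(tool_pos=v[:3],ee_rot=v[3:]))
yaw=np.radians(9.0);u=np.array([np.cos(yaw),np.sin(yaw),0]);w=np.array([-u[1],u[0],0])
g=.5*(np.array([.5393,-.1687,.052])+[.5530,-.2573,.052])   # seats midpoint
for n,p,z in(("slideL",(234,60),.052),("slideR",(375,60),.046),("step",(308,60),.052),("flat",(344.5,55.5),.046),("bedL",(222,60),.03),("bedR",(434,60),.03),("bedL0",(220,10),.03),("bedR0",(437,10),.03),("bedLb",(225,112),.03),("bedRb",(427,112),.03)):
    P=back(C,[p],z)[0];d=P-g;print(n,P.round(4),"rel seats x,y",round(d@u*1000,1),round(d@w*1000,1))
Cs,Cd=cam("scene"),cam("side")
print("seats in scene",proj(Cs,[[.5393,-.1687,.052],[.5530,-.2573,.052]]),"side",proj(Cd,[[.5393,-.1687,.052],[.5530,-.2573,.052]]))
for n,c,C2 in(("scene","scene0",Cs),("side","side0",Cd)):
    g2=cv2.cvtColor(cv2.imread(f"pics/{c}.png"),cv2.COLOR_BGR2GRAY)
    for p in proj(C2,[[.5393,-.1687,.052],[.5530,-.2573,.052]]):
        x,y=np.round(p).astype(int);print(n,(x,y));print(g2[y-5:y+6,x-6:x+7])
E
```

```text
slideL [ 0.5025 -0.2285  0.052 ] rel seats x,y -45.6 -8.5
slideR [ 0.6615 -0.1993  0.046 ] rel seats x,y 116.1 -4.5
step [ 0.5856 -0.2138  0.052 ] rel seats x,y 38.9 -6.9
flat [ 0.6258 -0.2009  0.046 ] rel seats x,y 80.6 -0.5
bedL [ 0.4819 -0.2297  0.03  ] rel seats x,y -66.1 -6.4
bedR [ 0.7337 -0.1841  0.03  ] rel seats x,y 189.8 -0.8
bedL0 [ 0.4747 -0.176   0.03  ] rel seats x,y -64.7 47.7
bedR0 [ 0.7225 -0.1311  0.03  ] rel seats x,y 187.0 53.3
bedLb [ 0.491 -0.29   0.03 ] rel seats x,y -66.5 -67.4
bedRb [ 0.7417 -0.2446  0.03  ] rel seats x,y 188.2 -61.8
seats in scene [[243.8703704  223.5055997 ]
 [212.5445043  229.39049838]] side [[304.37936028 157.83282166]
 [301.42725805 140.9393804 ]]
scene (np.int64(244), np.int64(224))
[[155 156 155 153 152 152 152 153 152 153 153 153 155]
 [156 156 154 150 146 143 143 140 144 146 145 146 152]
 [154 154 152 146 134 121 115 112 116 130 139 141 150]
 [156 154 149 135 111  88  81  82  91 114 137 144 150]
 [156 151 146 130  96  75  69  73  79 107 130 141 151]
 [155 152 145 131 108  92  89  93 105 125 138 141 148]
 [154 154 148 142 131 126 126 
[... 1472 characters left out ...]
0]
 [169 169 168 169 168 168 169 168 168 155 151 140 140]]
side (np.int64(301), np.int64(141))
[[161 158 160 161 170 169 171 171 170 169 169 169 169]
 [167 168 169 169 167 167 167 165 163 164 170 168 169]
 [170 171 170 167 136 134 132 121 118 144 169 167 169]
 [169 169 165 142 101  92  92  85  82 128 167 169 169]
 [169 170 166 136 104  69  69  66  72 116 166 171 170]
 [169 169 165 140 108  67  62  62  68 107 163 168 169]
 [168 170 169 162 130  71  64  66  67  98 159 169 168]
 [169 170 170 169 155 103 107 110 113 133 159 171 169]
 [169 168 168 169 171 152 158 160 159 150 168 169 170]
 [170 170 170 169 173 167 170 168 170 166 168 167 170]
 [168 169 169 169 168 169 168 170 169 169 168 170 170]]
```

```bash
python3 - <<'E'
from h import *
im=np.load("w3.npy");v=np.load("w3s.npy");C=cam("wrist",dict(tool_pos=v[:3],ee_rot=v[3:]))
g=cv2.cvtColor(im,cv2.COLOR_BGR2GRAY)
Rm=R.from_rotvec(v[3:]).as_matrix()
def pl(P,off=(0,0,0)): # plate point -> world; tool y=plate x, tool x=plate y, tool z=-plate z
    P=np.atleast_2d(P)+np.array(off); return (np.c_[P[:,1],P[:,0],.0401-P[:,2]])@Rm.T+v[:3]
P=np.array([[-.030,.045,.028],[.050,0,.028],[-.07,.065,.028],[.065,.065,.028],[-.007,.032,.07],[.007,.032,.07],[-.007,-.032,.07],[.007,-.032,.07]])
print(proj(C,pl(P)).round(1).tolist())
for (x,y) in((265,163),(416,245)):
    w=g[y-12:y+13,x-13:x+14].astype(float);b=np.median(w);m=w<b-35
    yy,xx=np.nonzero(m);print((xx.min()+xx.max())/2+x-13,(yy.min()+yy.max())/2+y-12,m.sum(),b)
for r in (130,140,150,160): print(r,(np.where(abs(np.diff(g[r,170:475].astype(int)))>22)[0]+170).tolist())
for c in (215,300,400,440): print(c,(np.where(abs(np.diff(g[100:140,c].astype(int)))>15)[0]+100).tolist())
for c in (323,326): print(c,(np.where(abs(np.diff(g[180:360,c].astype(int)))>15)[0]+180).tolist())
for r in (205,215,230): print("rib",r,g[r,300:350:2].tolist())
E
```

```text
[[262.4, 163.7], [414.9, 245.3], [177.4, 123.1], [457.1, 122.8], [303.6, 218.8], [340.2, 218.8], [306.8, 352.5], [338.1, 352.5]]
265.5 163.5 209 168.0
416.0 246.0 133 125.0
130 [183, 184]
140 [185]
150 [453]
160 [190, 256, 257, 272, 420, 421, 427, 428, 429]
215 [122, 123]
300 [121, 123]
400 [105, 106, 121, 122, 123, 124]
440 [122, 124, 125]
323 [189, 190, 217, 218, 240, 241, 351, 352, 353]
326 [189, 190, 217, 218, 241, 347, 348, 351, 352, 353]
rib 205 [170, 168, 167, 168, 169, 133, 79, 78, 89, 85, 84, 80, 80, 84, 84, 84, 86, 86, 79, 78, 122, 168, 166, 168, 167]
rib 215 [112, 114, 119, 144, 143, 79, 84, 89, 85, 87, 85, 80, 82, 83, 83, 88, 83, 83, 79, 78, 79, 148, 169, 171, 167]
rib 230 [114, 109, 111, 114, 97, 137, 150, 160, 164, 165, 164, 164, 167, 162, 162, 164, 161, 162, 157, 143, 126, 95, 112, 114, 113]
```

>>> apply_moves(targets=[[[-10,24,0,0,0,-0.5],[-20,48,-20,0,0,-1.1],[-30,72,-40,0,0,-1.1],[-40,96,-60,0,0,-1.1],[-49.6,118.7,-80,0,0,-1.1],[-49.6,118.7,-100,0,0,-1.1],[-49.6,118.7,-120,0,0,-1.1],[-49.6,118.7,-130,0,0,-1.1],[-49.6,118.7,-130,0,0,-1.1],[-49.6,118.7,-130,0,0,-1.1]]])

```text
clock: 8.65
tool_pos: [0.5748, -0.2096, 0.1651]
ee_rot: [2.037, 2.391, -0.0]
wrist_force: [1.5, -0.0, -7.7]
grip_width: 0.0128
grasp_force: 79.2
```

>>> apply_moves(targets=[[[0,0,-12,0,0,0],[0,0,-24,0,0,0],[0,0,-36,0,0,0],[0,0,-48,0,0,0],[0,0,-56,0,0,0],[0,0,-62,0,0,0],[0,0,-65,0,0,0],[0,0,-65,0,0,0],[0,0,-65,0,0,0],[0,0,-65,0,0,0]]])

```text
clock: 9.48
tool_pos: [0.575, -0.2092, 0.1004]
ee_rot: [2.036, 2.391, 0.001]
wrist_force: [-0.2, -0.2, -7.5]
grip_width: 0.0127
grasp_force: 78.9
```

```bash
cat > st.py <<'E'
from h import *
s=ctrl.state();Rm=R.from_rotvec(s["ee_rot"]).as_matrix()
yw=np.arctan2(Rm[1,1],Rm[0,1]);c,n=np.cos(yw),np.sin(yw);A=np.array([[c,n],[-n,c]])
f=np.array(s["wrist_force"]);t=np.array(s["wrist_torque"])
print("t",round(s["clock"],2),"pos",(1000*np.array(s["tool_pos"])).round(2),"yaw",round(np.degrees(yw),2),"tilt",np.degrees(Rm[:2,2]).round(2),"Fw",f.round(2),"F stage xy",(A@f[:2]).round(2),"T stage",(A@t[:2]).round(3),t[2].round(3),"wid",round(s["grip_width"],4))
print("offset stage xy from nominal mm",(A@(1000*np.array(s["tool_pos"])[:2]-[574.6,-208.4])).round(2))
E
python3 st.py
```

```text
t 9.48 pos [ 574.99 -209.15  100.36] yaw 9.16 tilt [ 0.07 -0.02] Fw [-0.19 -0.17 -7.46] F stage xy [-0.22 -0.13] T stage [-0.009 -0.138] 0.056 wid 0.0127
offset stage xy from nominal mm [ 0.26 -0.8 ]
```

>>> apply_moves(targets=[[[-0.4,0.7,-1,0,0,0],[-0.4,0.7,-2,0,0,0],[-0.4,0.7,-3,0,0,0],[-0.4,0.7,-4,0,0,0],[-0.4,0.7,-5,0,0,0],[-0.4,0.7,-6,0,0,0],[-0.4,0.7,-7,0,0,0],[-0.4,0.7,-7.4,0,0,0],[-0.4,0.7,-7.4,0,0,0],[-0.4,0.7,-7.4,0,0,0]]])

```text
clock: 10.32
tool_pos: [0.5741, -0.2082, 0.0924]
ee_rot: [2.037, 2.392, 0.0]
wrist_force: [-0.3, -0.1, -7.6]
grip_width: 0.0128
grasp_force: 79.1
```

>>> apply_moves(targets=[[[0,0,-0.3,0,0,0],[0,0,-0.6,0,0,0],[0,0,-0.9,0,0,0],[0,0,-1.2,0,0,0],[0,0,-1.5,0,0,0],[0,0,-1.8,0,0,0],[0,0,-2,0,0,0],[0,0,-2,0,0,0],[0,0,-2,0,0,0],[0,0,-2,0,0,0]]])

```text
clock: 11.15
tool_pos: [0.5741, -0.2083, 0.0904]
ee_rot: [2.037, 2.392, 0.0]
wrist_force: [-0.2, -0.2, -7.2]
grip_width: 0.0124
grasp_force: 79.1
```

```bash
python3 st.py
```

```text
t 11.15 pos [ 574.1  -208.28   90.43] yaw 9.16 tilt [ 0.01 -0.  ] Fw [-0.22 -0.17 -7.21] F stage xy [-0.25 -0.14] T stage [-0.009 -0.101] 0.044 wid 0.0124
offset stage xy from nominal mm [-0.47  0.2 ]
```

>>> apply_moves(targets=[[[0,0,-0.2,0,0,0],[0,0,-0.4,0,0,0],[0,0,-0.6,0,0,0],[0,0,-0.8,0,0,0],[0,0,-1,0,0,0],[0,0,-1.2,0,0,0],[0,0,-1.3,0,0,0],[0,0,-1.3,0,0,0],[0,0,-1.3,0,0,0],[0,0,-1.3,0,0,0]]])

```text
clock: 11.98
tool_pos: [0.5741, -0.2083, 0.0891]
ee_rot: [2.037, 2.392, 0.0]
wrist_force: [-0.3, 0.2, -7.9]
grip_width: 0.0129
grasp_force: 79.1
```

```bash
python3 st.py
```

```text
t 11.98 pos [ 574.08 -208.25   89.11] yaw 9.17 tilt [ 0. -0.] Fw [-0.31  0.2  -7.9 ] F stage xy [-0.27  0.24] T stage [-0.011 -0.149] 0.014 wid 0.0129
offset stage xy from nominal mm [-0.49  0.23]
```

>>> apply_moves(targets=[[[0,0,-0.2,0,0,0],[0,0,-0.4,0,0,0],[0,0,-0.6,0,0,0],[0,0,-0.8,0,0,0],[0,0,-1,0,0,0],[0,0,-1,0,0,0],[0,0,-1,0,0,0],[0,0,-1,0,0,0],[0,0,-1,0,0,0],[0,0,-1,0,0,0]]])

```text
clock: 12.82
tool_pos: [0.5741, -0.2083, 0.0881]
ee_rot: [2.037, 2.392, 0.0]
wrist_force: [-0.4, -0.1, -8.2]
grip_width: 0.0128
grasp_force: 79.1
```

```bash
python3 st.py
```

```text
t 12.82 pos [ 574.11 -208.27   88.12] yaw 9.16 tilt [0.01 0.  ] Fw [-0.39 -0.13 -8.17] F stage xy [-0.41 -0.06] T stage [ 0.01  -0.127] -0.061 wid 0.0128
offset stage xy from nominal mm [-0.46  0.2 ]
```

>>> apply_moves(targets=[[[0,0,-0.1,0,0,0],[0,0,-0.2,0,0,0],[0,0,-0.3,0,0,0],[0,0,-0.4,0,0,0],[0,0,-0.5,0,0,0],[0,0,-0.6,0,0,0],[0,0,-0.7,0,0,0],[0,0,-0.7,0,0,0],[0,0,-0.7,0,0,0],[0,0,-0.7,0,0,0]]])

```text
clock: 13.65
tool_pos: [0.5742, -0.2083, 0.0874]
ee_rot: [2.037, 2.392, 0.0]
wrist_force: [0.8, -0.7, -6.7]
grip_width: 0.013
grasp_force: 79.1
```

```bash
python3 st.py
```

```text
t 13.65 pos [ 574.15 -208.26   87.44] yaw 9.17 tilt [ 0.01 -0.  ] Fw [ 0.8  -0.71 -6.75] F stage xy [ 0.68 -0.83] T stage [ 0.016 -0.15 ] 0.035 wid 0.013
offset stage xy from nominal mm [-0.42  0.21]
```

Light contact: the wall pushes toward stage +x and −y. I'll follow it.

>>> apply_moves(targets=[[[0.3,-0.2,0,0,0,0],[0.6,-0.4,0,0,0,0],[0.6,-0.4,-0.1,0,0,0],[0.6,-0.4,-0.2,0,0,0],[0.6,-0.4,-0.3,0,0,0],[0.6,-0.4,-0.4,0,0,0],[0.6,-0.4,-0.4,0,0,0],[0.6,-0.4,-0.4,0,0,0],[0.6,-0.4,-0.4,0,0,0],[0.6,-0.4,-0.4,0,0,0]]])

```text
clock: 14.48
tool_pos: [0.5747, -0.2087, 0.087]
ee_rot: [-2.037, -2.392, -0.0]
wrist_force: [0.7, 0.5, -8.0]
grip_width: 0.0129
grasp_force: 79.2
```

```bash
python3 st.py
```

```text
t 14.48 pos [ 574.65 -208.65   87.02] yaw 9.16 tilt [0. 0.] Fw [ 0.65  0.51 -7.97] F stage xy [0.73 0.4 ] T stage [ 0.036 -0.108] -0.029 wid 0.0129
offset stage xy from nominal mm [ 0.01 -0.26]
```

>>> apply_moves(targets=[[[0.3,0,-0.1,0,0,0],[0.3,0,-0.2,0,0,0],[0.3,0,-0.3,0,0,0],[0.3,0,-0.4,0,0,0],[0.3,0,-0.5,0,0,0],[0.3,0,-0.5,0,0,0],[0.3,0,-0.5,0,0,0],[0.3,0,-0.5,0,0,0],[0.3,0,-0.5,0,0,0],[0.3,0,-0.5,0,0,0]]])

```text
clock: 15.32
tool_pos: [0.5749, -0.2087, 0.0867]
ee_rot: [2.037, 2.392, -0.0]
wrist_force: [-1.5, 0.6, -0.8]
grip_width: 0.0126
grasp_force: 80.2
```

```bash
python3 st.py
```

```text
t 15.32 pos [ 574.92 -208.75   86.68] yaw 9.16 tilt [ 0.   -0.01] Fw [-1.49  0.56 -0.78] F stage xy [-1.38  0.79] T stage [0.242 0.461] 0.053 wid 0.0126
offset stage xy from nominal mm [ 0.26 -0.39]
```

>>> apply_moves(targets=[[[-0.1,0.1,0,0,0,0],[-0.2,0.2,0,0,0,0],[-0.2,0.2,-0.1,0,0,0],[-0.2,0.2,-0.2,0,0,0],[-0.2,0.2,-0.2,0,0,0],[-0.2,0.2,-0.2,0,0,0],[-0.2,0.2,-0.2,0,0,0],[-0.2,0.2,-0.2,0,0,0],[-0.2,0.2,-0.2,0,0,0],[-0.2,0.2,-0.2,0,0,0]]])

```text
clock: 16.15
tool_pos: [0.575, -0.2087, 0.0866]
ee_rot: [2.037, 2.391, 0.0]
wrist_force: [-2.0, 0.4, 4.4]
grip_width: 0.0124
grasp_force: 81.0
```

```bash
python3 st.py
```

```text
t 16.15 pos [ 574.96 -208.67   86.56] yaw 9.16 tilt [ 0.03 -0.02] Fw [-1.97  0.38  4.38] F stage xy [-1.88  0.68] T stage [0.071 0.694] 0.051 wid 0.0124
offset stage xy from nominal mm [ 0.31 -0.33]
```

>>> apply_moves(targets=[[[-0.1,0,0,0,0,0],[-0.2,0,0,0,0,0],[-0.3,0,0,0,0,0],[-0.4,0,0,0,0,0],[-0.4,0,-0.1,0,0,0],[-0.4,0,-0.1,0,0,0],[-0.4,0,-0.1,0,0,0],[-0.4,0,-0.1,0,0,0],[-0.4,0,-0.1,0,0,0],[-0.4,0,-0.1,0,0,0]]])

```text
clock: 16.98
tool_pos: [0.5749, -0.2087, 0.0866]
ee_rot: [2.036, 2.391, 0.001]
wrist_force: [-1.6, -1.3, 6.0]
grip_width: 0.0125
grasp_force: 81.2
```

```bash
python3 st.py
```

```text
t 16.98 pos [ 574.92 -208.7    86.55] yaw 9.16 tilt [ 0.07 -0.03] Fw [-1.64 -1.27  6.05] F stage xy [-1.82 -0.99] T stage [0.061 0.575] 0.025 wid 0.0125
offset stage xy from nominal mm [ 0.27 -0.34]
```

The commanded xy shifts no longer move the plate, and z holds at 86.55 mm against the expected 86.4, so the feet are captured in their seats. I'll unload and release.

>>> apply_moves(targets=[[[0.1,0,0.1,0,0,0],[0.2,0,0.2,0,0,0],[0.2,0,0.3,0,0,0],[0.2,0,0.3,0,0,0],[0.2,0,0.3,0,0,0],[0.2,0,0.3,0,0,0],[0.2,0,0.3,0,0,0],[0.2,0,0.3,0,0,0],[0.2,0,0.3,0,0,0],[0.2,0,0.3,0,0,0]]], newtons=20)

```text
clock: 17.82
tool_pos: [0.5749, -0.2086, 0.0866]
ee_rot: [2.036, 2.391, 0.0]
wrist_force: [-0.4, -1.4, 4.2]
grip_width: 0.0128
grasp_force: 81.0
```

```bash
python3 st.py
```

```text
t 17.82 pos [ 574.86 -208.64   86.58] yaw 9.16 tilt [ 0.04 -0.02] Fw [-0.39 -1.39  4.15] F stage xy [-0.6  -1.31] T stage [-0.26   0.205] 0.093 wid 0.0128
offset stage xy from nominal mm [ 0.22 -0.28]
```

>>> apply_moves(targets=[[[0,0,0,0,0,0],[0,0,0,0,0,0],[0,0,0,0,0,0],[0,0,0,0,0,0],[0,0,0,0,0,0],[0,0,0,0,0,0],[0,0,0,0,0,0],[0,0,0,0,0,0],[0,0,0,0,0,0],[0,0,0,0,0,0]]], grip=169)

```text
clock: 18.65
tool_pos: [0.5746, -0.2083, 0.0865]
ee_rot: [-2.037, -2.392, -0.0]
wrist_force: [0.9, 1.4, 0.2]
grip_width: 0.0286
grasp_force: 0.5
```

```bash
python3 st.py
```

```text
t 18.65 pos [ 574.58 -208.31   86.49] yaw 9.17 tilt [0.   0.01] Fw [0.93 1.4  0.19] F stage xy [1.15 1.23] T stage [ 0.128 -0.145] -0.04 wid 0.0286
offset stage xy from nominal mm [-0.    0.09]
```

>>> apply_moves(targets=[[[0,0,2,0,0,0],[0,0,5,0,0,0],[0,0,10,0,0,0],[0,0,20,0,0,0],[0,0,35,0,0,0],[0,0,55,0,0,0],[0,0,80,0,0,0],[0,0,105,0,0,0],[0,0,125,0,0,0],[0,0,135,0,0,0]]])

```text
clock: 19.48
tool_pos: [0.5757, -0.2092, 0.2252]
ee_rot: [2.034, 2.388, 0.003]
wrist_force: [0.8, -0.2, 1.2]
grip_width: 0.0289
grasp_force: 0.0
```

>>> apply_moves(targets=[[[5,-30,5,0,0,0],[10,-60,10,0,0,0],[15,-90,15,0,0,0],[15,-110,20,0,0,0],[15,-120,20,0,0,0],[15,-120,20,0,0,0],[15,-120,20,0,0,0],[15,-120,20,0,0,0],[15,-120,20,0,0,0],[15,-120,20,0,0,0]]], grip=255)

```text
clock: 20.32
tool_pos: [0.59, -0.3264, 0.2413]
ee_rot: [-2.033, -2.394, -0.001]
wrist_force: [0.2, -0.5, 0.3]
grip_width: -0.0001
grasp_force: 0.0
```

```bash
python3 st.py; python3 - <<'E'
from h import *
s=ctrl.state();im=ctrl.read_camera("wrist");C=cam("wrist",s)
np.save("w4.npy",im);np.save("w4s.npy",np.r_[s["tool_pos"],s["ee_rot"]])
q=[.5749,-.2087,np.radians(9.16)]
def dr(P,c,z0=.0463): cv2.polylines(im,[np.round(proj(C,place(np.array(P)/1000,q,z0))).astype(int)],True,c,1)
dr([[-70,-65,28],[65,-65,28],[65,65,28],[-70,65,28]],(0,255,0))
dr([[-7,-32,70],[7,-32,70],[7,32,70],[-7,32,70]],(0,0,255))
a=np.linspace(0,6.28,24)
for z in(83,111): dr(np.c_[-6+6*np.cos(a),-88+6*np.sin(a),0*a+z-46.3],(255,0,255))
for f in((-30,45),(-30,-45),(50,0)): dr(np.c_[f[0]+3*np.cos(a),f[1]+3*np.sin(a),0*a+28],(255,0,0))
cv2.imwrite("pics/w4.png",im)
E
```

```text
t 20.32 pos [ 589.95 -326.45  241.34] yaw 9.3 tilt [-0.01  0.07] Fw [ 0.18 -0.52  0.27] F stage xy [ 0.09 -0.55] T stage [ 0.036 -0.008] -0.006 wid -0.0001
offset stage xy from nominal mm [  -3.94 -118.97]
```

View pics/w4.png

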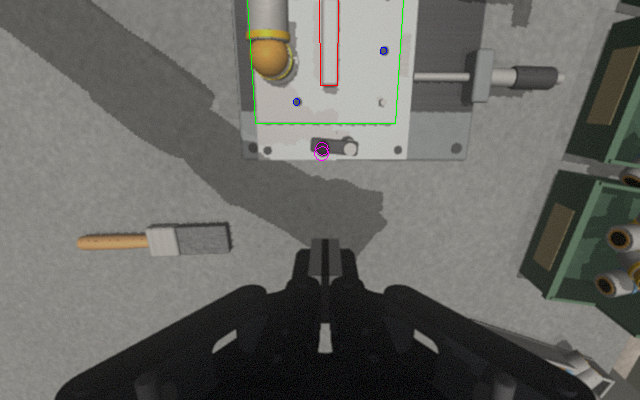

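The plate sits exactly on the predicted outline and foot screws. The keeper pin is at (321,150) and the pivot at (349,149), so the finger points to −x as expected. I'll rotate the tool 45° and push the pin with the shut fingers.

>>> apply_moves(targets=[[[-4,1,0,0,0,-6.5],[-8,3,0,0,0,-13],[-12,4,0,0,0,-19.5],[-16,6,-10,0,0,-26],[-20,7,-25,0,0,-32.5],[-24,8,-40,0,0,-39],[-26.7,8.9,-60,0,0,-45],[-26.7,8.9,-80,0,0,-45],[-26.7,8.9,-100,0,0,-45],[-26.7,8.9,-105,0,0,-45]]])

```text
clock: 21.2
tool_pos: [0.5613, -0.3174, 0.1334]
ee_rot: [-2.792, -1.43, 0.004]
wrist_force: [-0.5, -0.2, -0.4]
grip_width: -0.0002
grasp_force: 0.0
```

>>> apply_moves(targets=[[[0,0,-10,0,0,0],[0,0,-20,0,0,0],[0,0,-30,0,0,0],[0,0,-38,0,0,0],[0,0,-41,0,0,0],[0,0,-41,0,0,0],[0,0,-41,0,0,0],[0,0,-41,0,0,0],[0,0,-41,0,0,0],[0,0,-41,0,0,0]]])

```text
clock: 22.03
tool_pos: [0.5632, -0.3197, 0.096]
ee_rot: [2.796, 1.43, 0.001]
wrist_force: [-0.1, 0.2, -0.3]
grip_width: -0.0001
grasp_force: 0.0
```

```bash
python3 st.py
```

```text
t 22.03 pos [ 563.18 -319.74   96.03] yaw -35.84 tilt [ 0.05 -0.03] Fw [-0.1   0.18 -0.26] F stage xy [-0.18  0.09] T stage [-0.019 -0.005] -0.004 wid -0.0001
offset stage xy from nominal mm [ 55.93 -96.95]
```

>>> apply_moves(targets=[[[2,4.5,0,0,0,0],[4,7.5,0,0,0,0],[6,10.5,0,0,0,0],[8,13,0,0,0,0],[10,16,0,0,0,0],[12,18.5,0,0,0,0],[14,21.5,0,0,0,0],[16,24,0,0,0,0],[18,27,0,0,0,0],[20,29.5,0,0,0,0]]])

```text
clock: 22.87
tool_pos: [0.5789, -0.2911, 0.0945]
ee_rot: [-2.796, -1.426, 0.01]
wrist_force: [-5.2, -1.8, 0.9]
grip_width: 0.0
grasp_force: 2.2
```

```bash
python3 st.py; python3 - <<'E'
from h import *
s=ctrl.state();im=ctrl.read_camera("wrist");cv2.imwrite("pics/w5.png",im)
E
```

```text
t 22.87 pos [ 578.87 -291.06   94.54] yaw -35.95 tilt [-0.42 -0.02] Fw [-5.2  -1.84  0.91] F stage xy [-3.13 -4.54] T stage [-0.964  0.639] 0.077 wid 0.0
offset stage xy from nominal mm [ 51.98 -64.41]
```

View pics/w5.png

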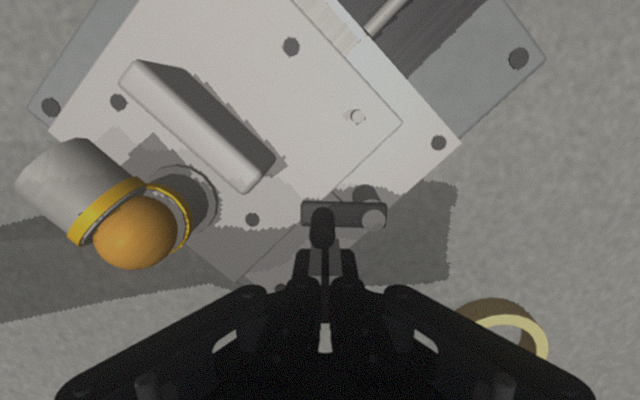

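The keeper is about halfway round: the finger is horizontal at (345,213) in the turned view, clearing the plate edge. I'll keep pushing.

>>> apply_moves(targets=[[[1,1.5,0,0,0,0],[2,3,0,0,0,0],[3,4.5,0,0,0,0],[4,6,0,0,0,0],[5,7.5,0,0,0,0],[6,9,0,0,0,0],[7,10,0,0,0,0],[8,11,0,0,0,0],[9,12,0,0,0,0],[9,12,0,0,0,0]]])

```text
clock: 23.75
tool_pos: [0.5929, -0.2795, 0.096]
ee_rot: [2.794, 1.428, 0.001]
wrist_force: [-1.8, -4.6, -1.2]
grip_width: 0.0003
grasp_force: 2.2
```

```bash
python3 st.py; python3 - <<'E'
from h import *
s=ctrl.state();im=ctrl.read_camera("wrist");cv2.imwrite("pics/w6.png",im[120:320,180:480])
E
```

```text
t 23.75 pos [ 592.89 -279.53   95.96] yaw -35.86 tilt [ 0.14 -0.15] Fw [-1.76 -4.65 -1.24] F stage xy [ 1.29 -4.8 ] T stage [-1.021 -0.396] -0.025 wid 0.0003
offset stage xy from nominal mm [ 56.5  -46.93]
```

View pics/w6.png

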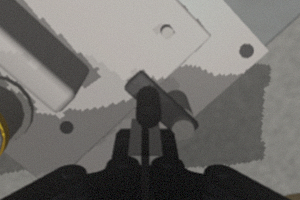

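>>> apply_moves(targets=[[[0.5,0.3,0,0,0,0],[1,0.6,0,0,0,0],[1.5,0.9,0,0,0,0],[2,1.2,0,0,0,0],[2,1.2,0,0,0,0],[2,1.2,0,0,0,0],[2,1.2,0,0,0,0],[2,1.2,0,0,0,0],[2,1.2,0,0,0,0],[2,1.2,0,0,0,0]]])

```text
clock: 24.63
tool_pos: [0.5938, -0.2791, 0.096]
ee_rot: [2.795, 1.427, -0.001]
wrist_force: [-2.3, -6.2, -2.1]
grip_width: 0.0003
grasp_force: 3.1
```

```bash
python3 st.py
```

```text
t 24.63 pos [ 593.81 -279.08   95.99] yaw -35.91 tilt [ 0.05 -0.18] Fw [-2.3  -6.25 -2.08] F stage xy [ 1.8  -6.41] T stage [-1.378 -0.39 ] -0.037 wid 0.0003
offset stage xy from nominal mm [ 57.01 -45.98]
```

The force is rising at the angle I computed for the stop, about 1.6 rad. I'll back off, lift clear and check.

>>> apply_moves(targets=[[[-3,-4,0,0,0,0],[-6,-8,0,0,0,0],[-9,-12,0,0,0,0],[-12,-16,5,0,0,0],[-15,-20,20,0,0,0],[-18,-24,45,0,0,0],[-18,-24,75,0,0,0],[-18,-24,105,0,0,0],[-18,-24,135,0,0,0],[-18,-24,150,0,0,0]]])

```text
clock: 25.47
tool_pos: [0.5774, -0.3017, 0.2502]
ee_rot: [2.793, 1.428, 0.007]
wrist_force: [0.5, -0.8, 0.5]
grip_width: 0.0001
grasp_force: 0.0
```

>>> apply_moves(targets=[[[0,-15,0,0,0,7],[5,-30,0,0,0,14],[10,-45,0,0,0,21],[15,-50,0,0,0,28],[15,-50,0,0,0,35],[15,-50,0,0,0,42],[15,-50,0,0,0,45],[15,-50,0,0,0,45],[15,-50,0,0,0,45],[15,-50,0,0,0,45]]])

```text
clock: 26.3
tool_pos: [0.5909, -0.3508, 0.2458]
ee_rot: [2.039, 2.39, 0.001]
wrist_force: [-0.1, -0.6, 0.3]
grip_width: 0.0
grasp_force: 0.0
```

```bash
python3 st.py; python3 - <<'E'
from h import *
s=ctrl.state();im=ctrl.read_camera("wrist");C=cam("wrist",s)
q=[.5749,-.2087,np.radians(9.16)]
def dr(P,c,z0=.0463): cv2.polylines(im,[np.round(proj(C,place(np.array(P)/1000,q,z0))).astype(int)],True,c,1)
dr([[-70,-65,28],[65,-65,28],[65,65,28],[-70,65,28]],(0,255,0))
dr([[13,-88,36.7],[27,-88,36.7],[27,-50,36.7],[13,-50,36.7]],(255,0,255))
a=np.linspace(0,6.28,24)
for f in((-30,45),(-30,-45),(50,0)): dr(np.c_[f[0]+3*np.cos(a),f[1]+3*np.sin(a),0*a+28],(255,0,0))
cv2.imwrite("pics/w7.png",cv2.resize(im[0:230,180:470],None,fx=2.6,fy=2.6))
E
```

```text
t 26.3 pos [ 590.87 -350.77  245.77] yaw 9.08 tilt [0.02 0.01] Fw [-0.09 -0.57  0.33] F stage xy [-0.18 -0.55] T stage [-0.015  0.003] 0.018 wid 0.0
offset stage xy from nominal mm [  -6.4  -143.15]
```

View pics/w7.png

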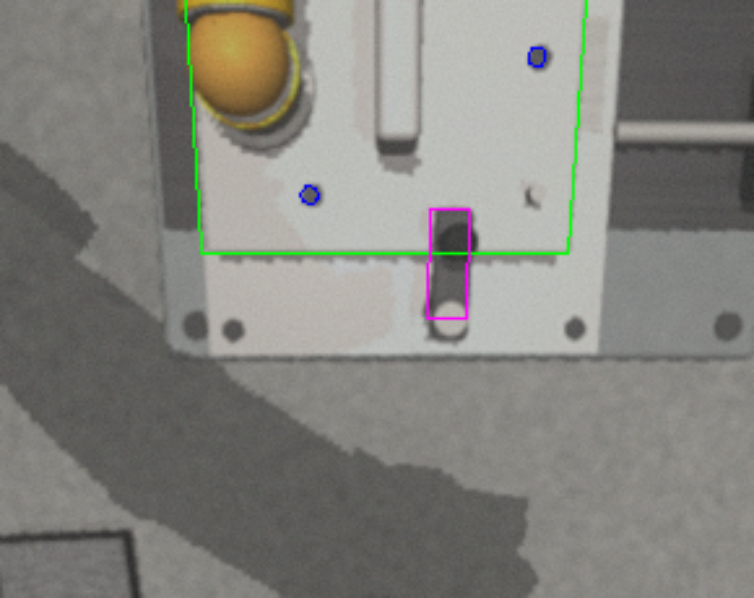

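The keeper finger lies along stage +y over the plate's edge, matching the 1.57 rad prediction. The plate hasn't moved and the arm is clear. I'm handing in the job.

```bash
python3 -c "
from bench import ctrl
print(ctrl.close_job())"
```

```text
the job is handed in; nothing more can be done
None
```

The plate is seated on the stage, the keeper is turned in to its stop over the plate's edge, and the arm is clear. The job is handed in at about 26 s of the 72 s allowed, but the hand-in call returned no verdict.

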